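# Seat the sample cell and close the clamp over it

## Task

Put the grey sample cell into the pocket of the clamp fixture and, with the clamp still open, press it down past the stiff lift pad until you feel it stand firmly on its hard seat, coming down slowly enough (under 10 mm/s) not to jolt it; keep up a push of about 20 N for half a second and never load it with more than 30 N. Only then swing the hinged clamp arm over until its rubber nose rests on top of the cell, and let go. Leave the mortar, the spirit lamp and the amber bottle where they stand.

Things in the scene. Friction and masses are not known exactly. Their poses are not given: they have to be found in the camera images.
- cell: sample cell: plain grey plastic block 56 (its x) x 40 (its y) x 44 (z) mm, round glass windows in its end faces, a port plug near each end of its top; loose, upright on the table, 0.15-0.31 kg; origin at the centre of its underside. Fits either way round. Grip across the 40 mm width near the top, fingertips at least 23 mm above its underside, or they meet the fixture's frame first
- fixture: clamp fixture, fixed to the table: grey base plate 150 x 96 x 6 mm under an aluminium frame 100 (x) x 84 (y) mm, its flat top 28 mm above the table, with a rectangular pocket 59 (x) x 43 (y) mm in its middle (3 mm chamfer at the mouth). Origin on the table under the pocket's centre; +x points from the pocket to the clamp hinge, +z up
- pocket (a point): centre of the pocket's mouth, at the frame's top. Inside, a black lift pad (18 mm in x, in the middle) starts 20-23 mm above the table; it slides down resisting with 9 N and stays where pushed. Beside it two hard steel ledges are the seat, 7-15 mm above the table: not measured, different each run. Only a steep rise of force above the pad's 9 N tells that the cell is down
- clamp (a joint): angle of the clamp arm (rad): 0 is level over the pocket, positive is open; starts at 1.7 to 2.05 (leaning away from the pocket), stops at 2.2, stays where it is left (friction 0.12 N m). With the nose on a fully seated cell it reads between -0.06 and 0.10; on a cell still up on the unmoved pad 0.15 or more
- clamp_hinge (a point): the clamp's hinge axis, parallel to the fixture's y axis, 62 mm from the pocket's centre along the fixture's +x and 64 mm above the table
- clamp_handle (a point): middle of the clamp's handle, a black cross bar 14 mm in diameter and 64 mm long parallel to the hinge at the free end of the arm (a steel bar 18 mm wide and 10 mm thick), 112 mm from the hinge axis
- clamp_nose (a point): underside of the round rubber nose (14 mm in diameter) under the clamp arm, 62 mm out from the hinge and 10 mm below the arm's middle line when the arm is level; the arm's pressing point
- mortar: white porcelain mortar, 74 mm in diameter, 43 mm high, a bystander; origin at the centre of its underside
- lamp: glass spirit lamp with a brass wick holder, 64 mm in diameter, 76 mm high, a bystander; origin at the centre of its underside
- amber_bottle: amber stoppered reagent bottle, 52 mm in diameter, 99 mm high, a bystander; origin at the centre of its underside

How it is judged:
On the way, in this order (a step that is already met when the one before it is completed fails the run):
1. with the clamp open (over 1.2 rad), the cell is upright in the pocket, underside at most 16.5 mm above the table, and pressed on its seat with over 14 N for 0.2 s (the pad alone bears 9 N) (value of joint clamp above 1.2 rad and z of cell in the frame of fixture below 0.0165 m and horizontal distance between cell and pocket below 0.004 m and angle between cell's own z axis and vertical below 0.06 rad and contact force between cell and fixture above 14 N), for 0.2 s.
2. the clamp's nose is down on top of the cell (within 2.5 mm) (value of joint clamp below 0.12 rad and z of clamp_nose in the frame of cell below 0.0465 m), for 0.2 s.
At the end, for the whole second after the job is handed in: The cell stands upright (within 0.06 rad) and at rest in the pocket, within 4 mm of its centre, its underside no more than 16.5 mm above the table, and the clamp arm is closed (below 0.12 rad) with its nose within 2.5 mm of the cell's top (all of step 2 and z of cell in the frame of fixture below 0.0165 m and horizontal distance between cell and pocket below 0.004 m and angle between cell's own z axis and vertical below 0.06 rad and linear speed of cell below 0.02 m/s); the robot touches nothing.
It fails at once if the cell is pressed down with more than 30 N while the clamp is open (value of joint clamp above 0.3 rad and contact force between cell and fixture above 30 N).
It fails at once if the closed clamp squeezes the cell with more than 30 N (nose and seat together bear over 60 N) (contact force between cell and fixture above 60 N).
It fails at once if the mortar is moved by more than 30 mm (distance of mortar from where it was at the start of the episode above 0.03 m).
It fails at once if the spirit lamp is moved by more than 30 mm (distance of lamp from where it was at the start of the episode above 0.03 m).
It fails at once if the amber bottle is moved by more than 30 mm (distance of amber_bottle from where it was at the start of the episode above 0.03 m).
It also fails if it takes over 64 s, if anything falls off the work surface, if the arm or the gripper's body presses on something with over 40 N, if the wrist force passes 120 N, or if a joint passes its speed limit or range.

## Robot

A 7-joint arm with a two-finger parallel gripper is mounted at the origin on a cart in front of the work surface, level with it; the furniture and walls round the work are solid. World frame = base frame: x ahead of the robot, y to its left, z up, the work surface at z = 0. Lengths are in m, angles in rad, forces in N, time in s.
With the tool pointing down it reaches from about 0.425 to 0.925 m from the base axis. Payload 6.8 kg.
Tool frame: the origin (TCP) lies on the front face of the gripper's body, between the roots of the fingers; the fingertips stand 73 mm ahead of it and the grasp point (between the pads) lies 54 mm ahead of it (env.nose_length is the distance from the TCP to the fingertips, in m); z points along the fingers, y is the line along which they close (so a half turn about z gives the same grasp; the last joint's range is limited). The gripper opens to 85 mm and grips with 20 to 120 N. Pads are 22 mm wide; open, the fingers measure 114 mm over their backs; the gripper's body (76 mm by 85 mm) begins 54 mm behind the grasp point. The pads swing forward as they close: fully open they stand 13 mm farther back than shut.
Start: joints at [1.238, 0.477, 0.022, 1.555, -0.011, 1.109, -0.083], TCP at [0.15, -0.658, 0.304] pointing down, gripper open.
Joint ranges: [-2.96, 2.96], [-0.34, 2.1], [-1.41, 1.46], [0.24, 2.44], [-1.37, 4.51], [0.17, 1.92], [-2.96, 2.96]. Speed limits (rad/s): [2.39, 2.39, 3.14, 3.14, 3.14, 3.14, 3.14].

## Interface

Orientations are given as a unit quaternion [w, x, y, z].
In Python, from cell import env, kin, camera, calibration, job gives the robot as it stands. The module is installed in compiled form; this text tells all that it offers. Calls block until the motion is done:
- env.reach(position, orientation): joint-space move of the TCP to a pose.
- env.movel(position, velocity=0.15, rot=None, stop_force=None): straight line of the TCP; rot=None keeps the orientation; velocity is the mean speed in m/s. With stop_force (N) it stops when the force on the tool has changed by that much, and returns True; else False.
- env.goto_joints(angles): joint-space move.
- env.grip(opening, f_grip=None): finger opening in m; f_grip is the grip in N (None keeps the last); returns when the fingers have stopped.
- env.dwell(seconds).
- kin.inverse_kinematics(position, orientation): joint angles nearest the present ones, or None.
- env.get_state(): the state.
- camera(name): name is "side" or "top"; returns (picture, depth): 400x640x3 uint8, blue, green, red; 400x640 float32, m along the optical axis (not along the pixel's ray), 0 where there is no reading.
- calibration(name): a dict with "fx", "fy", "cx", "cy" (pixels), "rvec" (rotation vector, rad) and "tvec" (3), from world to camera coordinates, as OpenCV has them. Camera axes: x right, y down, z forward; pixel columns grow to the right and rows downward; lengths in m; the calibration is good to about 2 mm. A picture is of the moment at which its call begins. calibration takes no time and is no camera call.
A pose or a line that the arm cannot do raises env.PlanningError and nothing moves.
- job.job_done(): hands the job in; it is judged then, once.
The state is a dict: "time": time; "qpos": joint angles; "joint_velocities": joint speeds; "joint_torque": joint torques, N m; "tcp_pos": TCP position; "orientation": TCP orientation; "force": force on the tool from outside, world axes, zero at the start; "torque": the same for the moment, N m; "opening": finger opening in m; "gripper_force": force on a finger pad.
Only numpy, scipy, OpenCV 4.12 (cv2) and the standard library are available. Lean on these libraries where they do the work, as an engineer would, in place of code of your own. Each camera call takes 0.05 s, during which the arm holds its last target. There are 200 camera calls.

## Working session

There is one attempt and no reset: what is moved stays moved. The work goes in short steps, each a Python script; the robot and the scene stay as the last script left them, time stands still between calls to the robot, and variables do not carry over. Pictures are saved under pics/ and viewed, at most 10 in all, crops included, and the job is handed in when it is done.

```bash
mkdir -p pics; cat > h.py <<'E'
import numpy as np, cv2
from cell import env, kin, camera, calibration, job
def cal(n):
    c=calibration(n); K=np.array([[c['fx'],0,c['cx']],[0,c['fy'],c['cy']],[0,0,1.]])
    R=cv2.Rodrigues(np.array(c['rvec'],float))[0]; return K,R,np.array(c['tvec'],float).ravel()
def cloud(n,d):
    K,R,t=cal(n); v,u=np.mgrid[:400,:640]
    p=np.stack([(u-K[0,2])/K[0,0]*d,(v-K[1,2])/K[1,1]*d,d],-1)
    w=(p-t)@R; w[d<=0]=np.nan; return w
def ray(n,u,v,z):
    K,R,t=cal(n); o=-R.T@t; r=R.T@np.linalg.inv(K)@[u,v,1]; return o+r*(z-o[2])/r[2]
E
python3 - <<'E'
from h import *
for n in("top","side"):
    p,d=camera(n); cv2.imwrite(f"pics/{n}0.png",p); np.savez(f"{n}0.npz",p=p,d=d)
    K,R,t=cal(n); print(n,K[0,0],-R.T@t,R[2],(d>0).mean())
s=env.get_state(); print(s)
E
```

```text
top 474.91882073828407 [ 0.28012741 -0.14669703  1.30832363] [ 0.19160407  0.02339286 -0.98119349] 0.99598828125
side 507.158090510243 [0.03176955 0.71855585 0.73083637] [ 0.42119664 -0.70576173 -0.56964354] 0.99087890625
{'time': 0.1, 'qpos': array([ 1.2379117 ,  0.47771821,  0.0223732 ,  1.55631799, -0.01153278,
        1.10930406, -0.08306423]), 'joint_velocities': array([-0.00072007, -0.00211909, -0.00089933, -0.00305842,  0.00057141,
        0.00168154,  0.00080594]), 'joint_torque': array([ 4.51032261e-03, -5.97754598e+01,  1.61338136e+00, -2.81952006e+01,
        1.27304904e-02,  5.00726906e-03,  6.28831685e-05]), 'tcp_pos': array([ 0.15035451, -0.65763046,  0.30303752]), 'orientation': array([-7.97242105e-04,  9.93689497e-01,  1.12162954e-01, -1.41303427e-04]), 'force': array([ 0.15559291, -0.04153022,  0.35625439]), 'torque': array([-0.01137685, -0.0311373 , -0.00435756]), 'gripper_force': 0.0, 'opening': 0.08512380459844485}
```

View pics/top0.png

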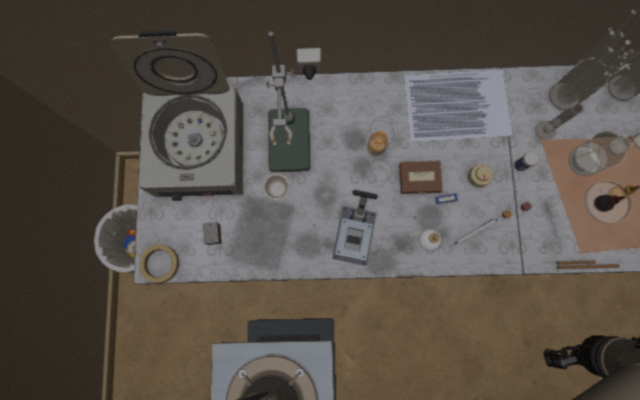

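View pics/side0.png

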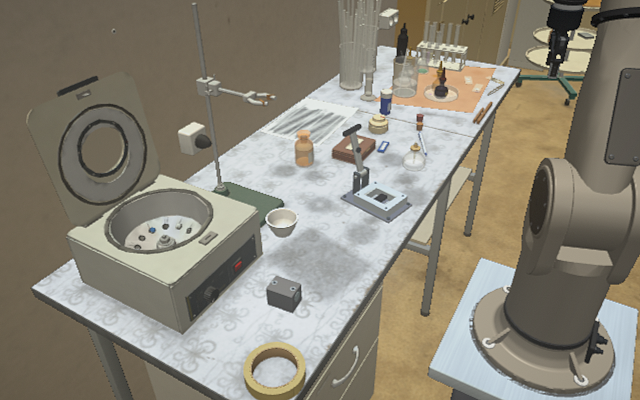

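Top view: cell at (211,233), fixture (355,237) with its handle at (365,194), lamp (431,239), mortar (276,186), amber bottle (378,143). The side view shows the cell at (285,293), the fixture at (378,200) and the handle at (352,131).

```bash
python3 - <<'E'
from h import *
C={}
for n in("top","side"):
    z=np.load(n+"0.npz"); C[n]=(z['p'],cloud(n,z['d'])) 
for k,(u,v) in dict(cell=(211,233),fix=(355,237),handle=(365,194),lamp=(431,239),mortar=(276,186),bottle=(378,143)).items(): print(k,C['top'][1][v,u].round(4))
def rect(n,c,r,lo,hi,nm,bright=None):
    p,w=C[n]; m=(np.hypot(w[...,0]-c[0],w[...,1]-c[1])<r)&(w[...,2]>lo)&(w[...,2]<hi)
    if bright: 
        g=cv2.cvtColor(p,cv2.COLOR_BGR2GRAY); m&=(g>bright)
    q=w[m]; 
    if len(q)<5: print(nm,n,len(q)); return
    (cx,cy),s,a=cv2.minAreaRect(q[:,:2].astype(np.float32)); print(nm,n,len(q),'c',round(cx,4),round(cy,4),np.round(s,4),round(a,1),'z',np.median(q[:,2]).round(4),'mean',q.mean(0).round(4))
cc=C['top'][1][233,211]; ff=C['top'][1][237,355]; hh=C['top'][1][194,365]
for n in C:
    rect(n,cc,.06,-.02,.02,'table',None)
    rect(n,cc,.06,.036,.06,'cell')
    rect(n,ff,.075,.02,.036,'frame')
    rect(n,ff,.13,.003,.015,'base')
    rect(n,hh,.06,.13,.2,'handle')
    for a,b in((.05,.07),(.07,.09),(.09,.11),(.11,.13),(.13,.15),(.15,.2)): rect(n,hh,.09,a,b,'arm%g'%a)
for n,(x0,y0,x1,y1) in dict(top=(310,170,400,270),side=(320,110,430,230)).items():
    cv2.imwrite(f"pics/{n}c.png",cv2.resize(C[n][0][y0:y1,x0:x1],None,fx=5,fy=5,interpolation=cv2.INTER_CUBIC))
E
```

```text
cell [0.4401 0.1541 0.045 ]
fix [ 0.4223 -0.2334  0.0201]
handle [ 0.509  -0.2512  0.1764]
lamp [ 0.4076 -0.4287  0.0608]
mortar [ 0.5741 -0.0179  0.0028]
bottle [ 0.6631 -0.2994  0.0931]
table top 1088 c 0.4398 0.1542 [0.1185 0.1181] 42.9 z -0.0005 mean [ 4.373e-01  1.501e-01 -2.000e-04]
cell top 322 c 0.4423 0.1578 [0.0575 0.0412] 6.3 z 0.0432 mean [0.442  0.1572 0.043 ]
frame top 873 c 0.4202 -0.229 [0.0839 0.107 ] 76.9 z 0.0269 mean [ 0.4168 -0.2284  0.0268]
base top 1114 c 0.4293 -0.2341 [0.2317 0.2563] 1.2 z 0.0052 mean [ 0.426  -0.2314  0.0058]
handle top 199 c 0.5017 -0.248 [0.0618 0.0297] 76.2 z 0.1741 mean [ 0.5057 -0.2484  0.167 ]
arm0.05 top 43 c 0.4752 -0.2427 [0.048  0.0189] 82.5 z 0.0667 mean [ 0.4737 -0.2415  0.0656]
arm0.07 top 78 c 0.478 -0.242 [0.0412 0.0193] 79.3 z 0.0738 mean [ 0.4769 -0.2411  0.075 ]
arm0.09 top 28 c 0.4842 -0.2435 [0.0177 0.0074] 76.7 z 0.0984 mean [ 0.484  -0.2429  0.0994]
arm0.11 top 20 c 0.4898 -0.245 [0.0178 0.0098] 80.4 z 0.1253 mean [ 0.4897 -0.2442  0.1235]
arm0.13 top 35 c 0.494 -0.245 [0.018  0.0132] 70.4 z 0.1376 mean [ 0.495  -0.2458
[... 422 characters left out ...]
.6 z 0.0065 mean [ 0.4157 -0.208   0.0074]
handle side 228 c 0.5014 -0.2449 [0.0626 0.0247] 75.7 z 0.166 mean [ 0.5029 -0.2428  0.1607]
arm0.05 side 105 c 0.4746 -0.2384 [0.0487 0.0181] 77.2 z 0.0629 mean [ 0.4729 -0.2329  0.0619]
arm0.07 side 94 c 0.4777 -0.2391 [0.0431 0.024 ] 81.3 z 0.0738 mean [ 0.477  -0.2382  0.0771]
arm0.09 side 58 c 0.4847 -0.2404 [0.0198 0.015 ] 46.0 z 0.1007 mean [ 0.4851 -0.2398  0.1008]
arm0.11 side 62 c 0.4929 -0.2404 [0.0227 0.0159] 15.9 z 0.1219 mean [ 0.4906 -0.2401  0.1211]
arm0.13 side 61 c 0.4956 -0.2434 [0.0194 0.0142] 54.1 z 0.1407 mean [ 0.4967 -0.2423  0.1397]
arm0.15 side 167 c 0.5056 -0.246 [0.0626 0.016 ] 75.7 z 0.1703 mean [ 0.5051 -0.243   0.1683]
```

View pics/topc.png

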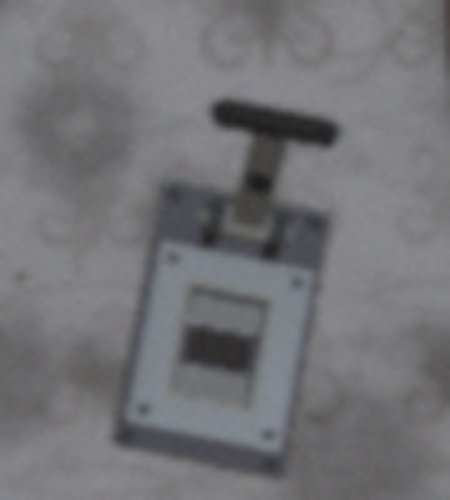

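View pics/sidec.png

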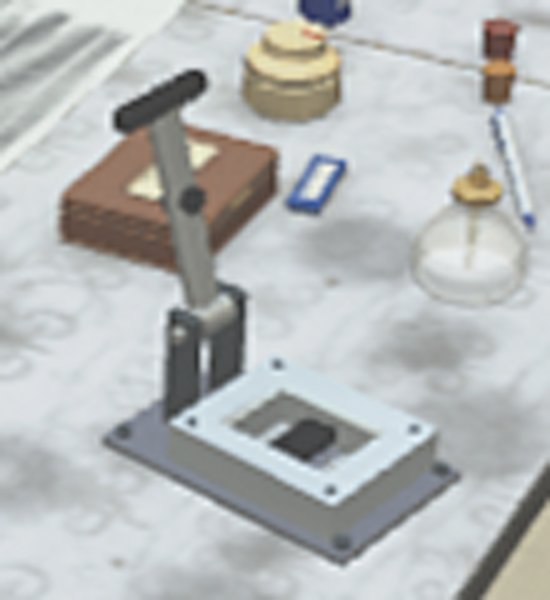

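The crops show the open frame with its pocket: the black pad is at top (354,240), the bright frame's outline spans about (338..374, 218..258), and the hinge post lies on its far side. So fixture +x points away from the robot, at about -14° yaw. I'll refine with brightness contours cast onto known planes.

```bash
python3 - <<'E'
from h import *
def worldrect(n,cnt,z):
    q=np.array([ray(n,*c,z)[:2] for c in cnt.reshape(-1,2)],np.float32)
    return cv2.minAreaRect(q)
for n in("top","side"):
    zz=np.load(n+"0.npz"); p=zz['p']; w=cloud(n,zz['d']); g=cv2.GaussianBlur(cv2.cvtColor(p,cv2.COLOR_BGR2GRAY),(3,3),0)
    near=np.hypot(w[...,0]-.42,w[...,1]+.23)<.08
    m=near&(w[...,2]>.021)&(w[...,2]<.036)
    th,_=cv2.threshold(g[m].reshape(-1,1),0,255,cv2.THRESH_OTSU)
    mm=(m&(g>th)).astype(np.uint8); print(n,'otsu',th,mm.sum())
    cs,h=cv2.findContours(mm,cv2.RETR_CCOMP,cv2.CHAIN_APPROX_NONE)
    for i,c in enumerate(cs):
        if len(c)>25:
            r=worldrect(n,c,.028); print('  hole' if h[0][i][3]>=0 else '  outer',np.round(r[0],4),np.round(r[1],4),round(r[2],1))
    # cell top: median-height points only
    m=(np.hypot(w[...,0]-.441,w[...,1]-.158)<.06)&(w[...,2]>.040)&(w[...,2]<.05)
    c,_=cv2.findContours(m.astype(np.uint8),cv2.RETR_EXTERNAL,cv2.CHAIN_APPROX_NONE); c=max(c,key=len)
    r=worldrect(n,c,.044); print('  cell',np.round(r[0],4),np.round(r[1],4),round(r[2],1))
    # handle: dark pixels
    m=(np.hypot(w[...,0]-.505,w[...,1]+.248)<.05)&(w[...,2]>.14)&(g<75 if n=='top' else g<90)
    q=w[m]; print('  handle',m.sum(),np.median(q,0).round(4),q.mean(0).round(4),q.max(0).round(4))
    for nm,c0,R,lo,hi in(('lamp',(.4076,-.4287),.06,.02,.1),('mortar',(.574,-.018),.07,.025,.06),('bottle',(.663,-.30),.06,.02,.12)):
        q=w[(np.hypot(w[...,0]-c0[0],w[...,1]-c0[1])<R)&(w[...,2]>lo)&(w[...,2]<hi)]
        if len(q): print('  ',nm,np.round((np.percentile(q,2,0)+np.percentile(q,98,0))/2,3))
E
```

```text
top otsu 89.0 803
  outer [ 0.4168 -0.228 ] [0.0834 0.1003] 76.9
  hole [ 0.4167 -0.2271] [0.049 0.064] 76.5
  cell [0.4419 0.1574] [0.057  0.0406] 5.6
  handle 141 [ 0.5067 -0.2487  0.1757] [ 0.5067 -0.2496  0.1719] [ 0.52   -0.2225  0.1809]
   lamp [ 0.411 -0.434  0.045]
   mortar [ 0.565 -0.02   0.036]
   bottle [ 0.676 -0.302  0.062]
side otsu 166.0 550
  outer [ 0.4145 -0.2255] [0.0822 0.1004] 76.8
  hole [ 0.4136 -0.2222] [0.0502 0.064 ] 76.5
  cell [0.4397 0.1622] [0.0562 0.0413] 5.0
  handle 84 [ 0.505  -0.2419  0.1736] [ 0.5053 -0.243   0.173 ] [ 0.5152 -0.2172  0.1782]
   lamp [ 0.407 -0.422  0.044]
   mortar [ 0.563 -0.018  0.035]
   bottle [ 0.675 -0.294  0.06 ]
```

```bash
cat >> h.py <<'E'
def q(psi): return [0,np.cos(psi/2),np.sin(psi/2),0]
CELL=np.array([.441,.159]); PC=np.radians(5.4)
FIX=np.array([.4157,-.2265]); PF=np.radians(-13.3)
E
python3 - <<'E'
from h import *
print(env.nose_length)
for c,z,p in((CELL,.3,PC),(CELL,.096,PC),(FIX,.3,PF),(FIX,.1,PF)): 
    k=kin.inverse_kinematics([*c,z],q(p)); print(None if k is None else np.round(k,2))
env.reach([*CELL,.30],q(PC)); 
env.movel([*CELL,.14],velocity=.12); env.movel([*CELL,.096],velocity=.04,stop_force=6)
s=env.get_state(); print(s['time'],s['tcp_pos'],s['force'])
E
```

```text
0.0726
[ 0.45  0.3  -1.07  1.98  0.3   1.03 -2.24]
[ 0.01  0.54 -0.59  2.16  0.54  0.59 -2.45]
[ 0.55  0.16 -0.2   2.01  0.04  0.97 -1.48]
[ 0.45  0.47 -0.1   2.17  0.1   0.5  -1.53]
5.875 [0.44115093 0.15906157 0.09621175] [ 0.1769475  -0.4943477   0.06933155]
```

```bash
python3 - <<'E'
from h import *
f0=env.get_state()['force']
env.grip(0.03,70); s=env.get_state(); print(s['time'],s['opening'],s['gripper_force'],s['force']-f0)
env.movel([*CELL,.25],velocity=.12); s=env.get_state(); print(s['time'],s['opening'],s['force']-f0)
env.reach([*FIX,.25],q(PF)); env.movel([*FIX,.165],velocity=.1)
env.dwell(.2); s=env.get_state(); print(s['time'],s['opening'],s['tcp_pos'],s['force']-f0)
for n in("top","side"):
    p,d=camera(n); np.savez(f"{n}1.npz",p=p,d=d)
    b=dict(top=(310,170,400,270),side=(320,70,440,230))[n]
    cv2.imwrite(f"pics/{n}1.png",cv2.resize(p[b[1]:b[3],b[0]:b[2]],None,fx=3.6,fy=3.6,interpolation=cv2.INTER_CUBIC))
E
```

```text
6.3667 0.038293731364041905 70.84583044052124 [-0.66226461  0.6726475   5.15615919]
7.8 0.038290925751499325 [-0.15182988  1.69953355 -1.97580182]
10.4417 0.03881839847419522 [ 0.41595832 -0.22670632  0.16553379] [ 0.37882521 -0.00970634 -0.64693635]
```

View pics/side1.png

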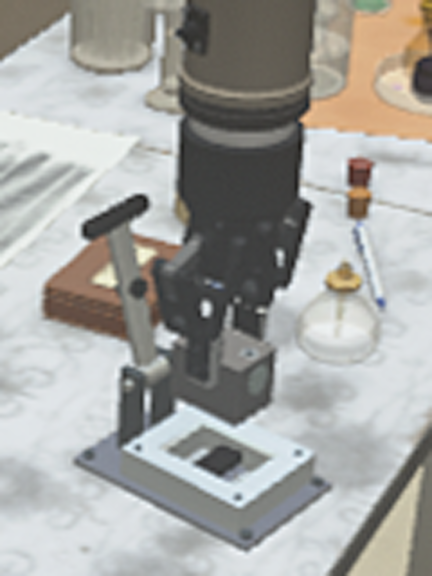

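The picture shows the cell gripped level above the pocket, with the clamp open and clear. I'll measure the cell-to-pocket offset within each camera, so that calibration bias cancels.

```bash
python3 - <<'E'
from h import *
ex=np.array([np.cos(PF),np.sin(PF)]); ey=np.array([-ex[1],ex[0]])
for n,fc in(("top",(.4168,-.228)),("side",(.4145,-.2255))):
    w=cloud(n,np.load(n+"1.npz")['d']); a=(w[...,:2]-fc)@ex; b=(w[...,:2]-fc)@ey; z=w[...,2]
    m=(abs(a)<.045)&(abs(b)<.045)&(z>.075)&(z<.105); print(n,m.sum())
    for lo,hi in((.075,.085),(.085,.095),(.095,.105)):
        k=m&(z>lo)&(z<hi)&(abs(b)<.012)
        if k.sum()>3: print('  -x face a:',lo,k.sum(),np.median(a[k]).round(4))
        k=m&(z>lo)&(z<hi)&(abs(a)<.02)&(b>.012)
        if k.sum()>3: print('  +y face b:',k.sum(),np.median(b[k]).round(4))
    k=(abs(a)<.045)&(abs(b)<.016)&(z>.105)&(z<.120)
    if k.sum()>10: print('  top z',np.median(z[k]).round(4),k.sum(),'a ext',np.percentile(a[k],[1,99]).round(4),'b',np.percentile(b[k],[2,98]).round(4))
    # frame outline again in the same picture, -x edge
    k=(z>.022)&(z<.034)&(abs(a)<.08)&(abs(b)<.02); print('  frame -x edge',np.percentile(a[k],[1,2,5]).round(4))
E
```

```text
top 2
  frame -x edge [-0.0496 -0.0496 -0.0494]
side 294
  -x face a: 0.075 20 -0.0258
  +y face b: 55 0.0196
  -x face a: 0.085 22 -0.0266
  +y face b: 36 0.0207
  -x face a: 0.095 24 -0.0267
  +y face b: 39 0.0246
  top z 0.1116 118 a ext [-0.0273  0.0213] b [-0.0152  0.0152]
  frame -x edge [-0.0498 -0.0494 -0.0486]
```

```bash
python3 - <<'E'
from h import *
T=FIX-.0011*np.array([np.cos(PF),np.sin(PF)])
env.movel([*T,.128],velocity=.04); env.dwell(.3)
f0=np.mean([(env.dwell(.03),env.get_state()['force'])[1] for _ in range(5)],0); np.save('f0.npy',f0)
hit=env.movel([*T,.108],velocity=.007,stop_force=6.5)
s=env.get_state(); print(hit,s['time'],s['tcp_pos'],s['force']-f0,s['torque'],s['opening'])
E
```

```text
True 13.6417 [ 0.41463481 -0.22623695  0.11755978] [-0.59228602  0.08729622  6.05004031] [-0.01893446 -0.0150339  -0.03218798] 0.03843980410956845
```

Contact at underside ≈ 21.5 mm with only vertical force, so this is the lift pad. Next I press slowly through it.

```bash
python3 - <<'E'
from h import *
f0=np.load('f0.npy'); x,y,_=env.get_state()['tcp_pos']
T=FIX-.0011*np.array([np.cos(PF),np.sin(PF)])
z=.1175
for i in range(8):
    z-=.002
    if z<.1015: break
    hit=env.movel([*T,z],velocity=.004,stop_force=7)
    s=env.get_state(); print(hit,round(s['time'],2),s['tcp_pos'][2].round(5),(s['force']-f0).round(2),s['opening'].round(4))
    if hit or (s['force']-f0)[2]>14: break
E
```

```text
Traceback (most recent call last):
AttributeError: 'float' object has no attribute 'round'
```

```bash
python3 - <<'E'
from h import *
f0=np.load('f0.npy')
T=FIX-.0011*np.array([np.cos(PF),np.sin(PF)])
s=env.get_state(); z=s['tcp_pos'][2]; print(z,s['force']-f0)
for i in range(8):
    z-=.002
    if z<.1015: break
    hit=env.movel([*T,z],velocity=.004,stop_force=7)
    s=env.get_state(); print(hit,round(float(s['time']),2),np.round(s['tcp_pos'][2],5),np.round(s['force']-f0,2),s['opening'])
    if hit or (s['force']-f0)[2]>14: break
E
```

```text
0.11578784118076527 [-0.67029297  0.33418553  6.54223486]
False 14.81 0.11408 [-0.76  0.26  6.64] 0.03873369458732032
False 15.46 0.11207 [-0.95  0.94  7.19] 0.03854561906693929
False 16.11 0.11007 [-1.42 -0.46  5.93] 0.038120784697788276
False 16.76 0.10808 [-1.63  0.08  6.89] 0.038432777744380704
False 17.41 0.10607 [-0.14  0.06  6.42] 0.038731334978864794
False 18.06 0.10408 [-1.51 -0.17  6.7 ] 0.038633213060414694
True 18.31 0.10399 [-0.64 -0.5   6.89] 0.03824719647432197
```

```bash
python3 - <<'E'
from h import *
f0=np.load('f0.npy')
T=FIX-.0011*np.array([np.cos(PF),np.sin(PF)])
z=env.get_state()['tcp_pos'][2]
for i in range(12):
    z-=.0002
    hit=env.movel([*T,z],velocity=.002,stop_force=8); env.dwell(.05)
    s=env.get_state(); F=np.mean([(env.dwell(.01),(env.get_state()['force']-f0))[1] for _ in range(4)],0)
    print(hit,round(float(s['time']),2),np.round([z,s['tcp_pos'][2]],5),np.round(F,2))
    if F[2]>15.5: break
E
```

```text
False 18.61 [0.10379 0.104  ] [-0.95  0.15  6.84]
False 18.94 [0.10359 0.10401] [-2.07  0.56  9.87]
False 19.27 [0.10339 0.10397] [-2.19  0.33 12.54]
False 19.61 [0.10319 0.10397] [-3.69  0.96 16.03]
```

Force rises steeply (~17 N/mm commanded) while the TCP stays put: this is the hard seat. Next: hold ~20 N, then release straight up.

```bash
python3 - <<'E'
from h import *
f0=np.load('f0.npy')
T=FIX-.0011*np.array([np.cos(PF),np.sin(PF)])
env.movel([*T,.10308],velocity=.002)
for i in range(8): env.dwell(.1); s=env.get_state(); print(np.round((s['force']-f0)[2],1),end=' ')
env.movel([*T,.1037],velocity=.004); print(env.get_state()['force']-f0)
env.grip(.085); 
env.movel([*T,.25],velocity=.12); s=env.get_state(); print(s['time'],s['opening'],s['force'])
for n in("top","side"):
    p,d=camera(n); np.savez(f"{n}2.npz",p=p,d=d)
    if n=='side': cv2.imwrite(f"pics/{n}2.png",cv2.resize(p[50:230,310:440],None,fx=3.3,fy=3.3,interpolation=cv2.INTER_CUBIC))
    w=cloud(n,d); fc=dict(top=(.4168,-.228),side=(.4145,-.2255))[n]
    ex=np.array([np.cos(PF),np.sin(PF)]); ey=np.array([-ex[1],ex[0]]); a=(w[...,:2]-fc)@ex; b=(w[...,:2]-fc)@ey; z=w[...,2]
    k=(abs(a)<.035)&(abs(b)<.028)&(z>.042)&(z<.075)
    print(n,k.sum(),np.median(z[k]) if k.any() else 0,np.percentile(a[k],[2,98]) if k.any() else 0,np.percentile(b[k],[2,98]) if k.any() else 0)
    k=(abs(a)<.06)&(abs(b)<.045)&(abs(z-.027)<.006); print('  frame z',np.median(z[k]))
    k=(a>.07)&(a<.14)&(abs(b)<.033)&(z>.155)&(z<.19); print('  handle',k.sum(),np.median(w[k],0) if k.any() else 0,np.median(a[k]),np.median(b[k]))
E
```

```text
17.2 17.8 18.0 17.2 17.4 16.9 17.0 17.0 [-1.81893677  0.27556302  9.73656711]
22.8917 0.08501933715981468 [ 1.05567308  0.71017875 -0.00979858]
top 0 0 0 0
  frame z 0.02764236369039972
  handle 0 0 nan nan
side 288 0.04980055954376325 [-0.02855808  0.02507719] [-0.01798482  0.02218986]
  frame z 0.026485499693555258
  handle 152 [ 0.50476139 -0.24166071  0.17208008] 0.0918276975245593 0.00485453792577254
  return _methods._mean(a, axis=axis, dtype=dtype,
  ret = ret.dtype.type(ret / rcount)
```

View pics/side2.png

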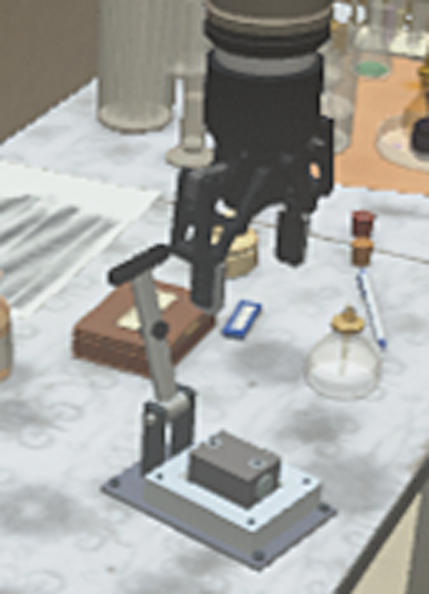

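The cell stands in the pocket flush and level (side picture ≈ (378,190)). Its top is ≈ 51–52 mm high, so the seat is at ≈ 8 mm. The clamp is open, with the handle at a≈0.095 m and z≈0.172 m (θ≈1.85). Next I push the handle along its arc with closed fingers from behind, checking the path first.

```bash
cat >> h.py <<'E'
ex=np.array([np.cos(PF),np.sin(PF)])
def tcp(a,tip): return [*(FIX+a*ex),tip+env.nose_length]
def corner(th):
    h=np.array([.062-.112*np.cos(th),.064+.112*np.sin(th)])
    k=np.clip((1.3-th)/.4,0,1)
    return h+(1-k)*np.array([.007,-.004])+k*.007*np.array([np.sin(th),np.cos(th)])
E
python3 - <<'E'
from h import *
ths=np.r_[2.0:0.2:-.12]
pts=[tcp(c[0]+.011,c[1]) for c in map(corner,ths)]
start=tcp(.140,.21); 
for p in [start]+pts: 
    if kin.inverse_kinematics(p,q(PF)) is None: print('no ik',p)
env.grip(0.0,30)
env.movel(tcp(0,.21)); env.movel(start); print(env.movel([*start[:2],pts[0][2]],velocity=.08,stop_force=5))
b=env.get_state()['force']
for t,p in zip(ths,pts):
    hit=env.movel(p,velocity=.05,stop_force=12); s=env.get_state(); print(round(t,2),hit,np.round(s['force']-b,1),end=' | ')
    if hit: break
print(s['time'],s['tcp_pos'])
p,d=camera("side"); np.savez("side3.npz",p=p,d=d); cv2.imwrite("pics/side3.png",cv2.resize(p[50:230,310:440],None,fx=3.3,fy=3.3,interpolation=cv2.INTER_CUBIC))
E
```

```text
False
2.0 False [0.  1.  0.8] | 1.88 False [-0.6  1.3  0.8] | 1.76 False [0.2 1.  0.9] | 1.64 False [-0.6  0.9  0.6] | 1.52 False [-0.2  0.3  0.5] | 1.4 False [-0.6 -0.  -0.2] | 1.28 False [1.  0.7 1. ] | 1.16 False [0.1 0.5 0.6] | 1.04 False [0.3 0.4 0.7] | 0.92 False [0.4 0.4 0.7] | 0.8 False [-0.8  0.3  0.9] | 0.68 False [-0.5 -0.5 -0.2] | 0.56 False [-0.7 -0.3  0.7] | 0.44 False [-0.4  0.6  0.7] | 0.32 False [-0.1 -0.1  0.5] | 0.2 False [ 0.2 -0.5 -0.4] | 32.6 [ 0.38093517 -0.21819728  0.16535246]
```

View pics/side3.png

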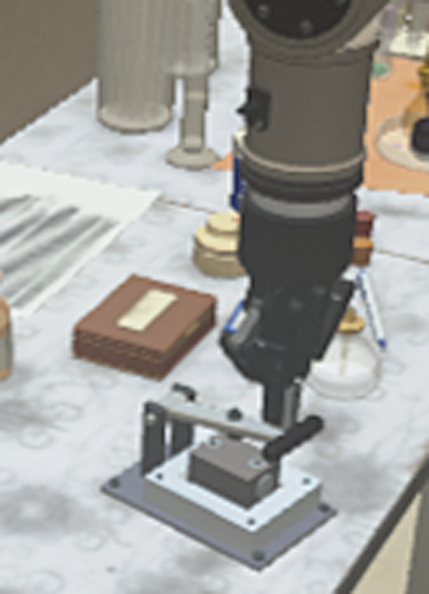

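The arm came along: it is nearly level over the cell, with the handle at about (399,182) under the fingers. Next: press down gently until the nose stops it.

```bash
python3 - <<'E'
from h import *
s=env.get_state(); x,y,z0=s['tcp_pos']; b=s['force']
z=z0
while z-env.nose_length>.058:
    z-=.001; hit=env.movel([x,y,z],velocity=.008,stop_force=6); env.dwell(.05); s=env.get_state(); F=(s['force']-b)[2]
    print(round((z-env.nose_length)*1e3,1),np.round(s['tcp_pos'][2]-env.nose_length,4),round(float(F),1),end=' | ')
    if hit or F>5: break
env.dwell(.4); s=env.get_state(); print(s['time'],s['force']-b)
E
```

```text
92.0 0.092 -1.8 | 91.0 0.091 -0.8 | 90.0 0.0899 -1.5 | 89.0 0.0889 -1.4 | 88.0 0.0879 0.5 | 87.0 0.0869 -1.0 | 86.0 0.0859 -0.3 | 85.0 0.0849 -1.0 | 84.0 0.0839 -1.2 | 83.0 0.0829 -0.7 | 82.0 0.0819 -1.4 | 81.0 0.0809 -1.0 | 80.0 0.0799 -1.9 | 79.0 0.0789 -1.0 | 78.0 0.0779 -1.2 | 77.0 0.0769 -0.4 | 76.0 0.0759 -1.0 | 75.0 0.0749 -1.0 | 74.0 0.0739 -1.2 | 73.0 0.0729 -1.2 | 72.0 0.0719 -2.3 | 71.0 0.0709 -1.8 | 70.0 0.0699 -1.0 | 69.0 0.0689 -1.0 | 68.0 0.0679 -1.9 | 67.0 0.0669 -1.8 | 66.0 0.0659 -1.2 | 65.0 0.0653 5.3 | 42.1 [-0.57521903 -0.70604607  5.45455863]
```

Firm stop at bar top 65 mm, which puts θ ≈ -0.05, inside the seated range. Next: retreat upward and verify.

```bash
python3 - <<'E'
from h import *
x,y,z=env.get_state()['tcp_pos']
env.movel([x,y,z+.03],velocity=.05); env.movel([x,y,.30],velocity=.15)
p,d=camera("side"); cv2.imwrite("pics/side4.png",cv2.resize(p[110:230,310:440],None,fx=4.5,fy=4.5,interpolation=cv2.INTER_CUBIC))
w=cloud("side",d); fc=np.array((.4145,-.2255)); ey=np.array([-ex[1],ex[0]]); a=(w[...,:2]-fc)@ex; b=(w[...,:2]-fc)@ey; z=w[...,2]
k=(a>-.065)&(a<-.035)&(abs(b)<.035)&(z>.045)&(z<.09); print('handle z',np.percentile(z[k],[50,95]),np.median(a[k]))
for lo in(-.03,-.01,.01,.03):
    k=(abs(a-lo)<.008)&(abs(b)<.008)&(z>.055); print(lo,k.sum(),np.median(z[k]) if k.any() else 0)
print(env.get_state()['time'],env.get_state()['force'])
E
```

```text
handle z [0.06305034 0.06623636] -0.05063209672381254
-0.03 46 0.06388116555002155
-0.01 43 0.06432534893677004
0.01 31 0.06523930826388846
0.03 29 0.06584374382390375
43.9417 [-0.17283943  0.31117265  0.18840087]
```

View pics/side4.png

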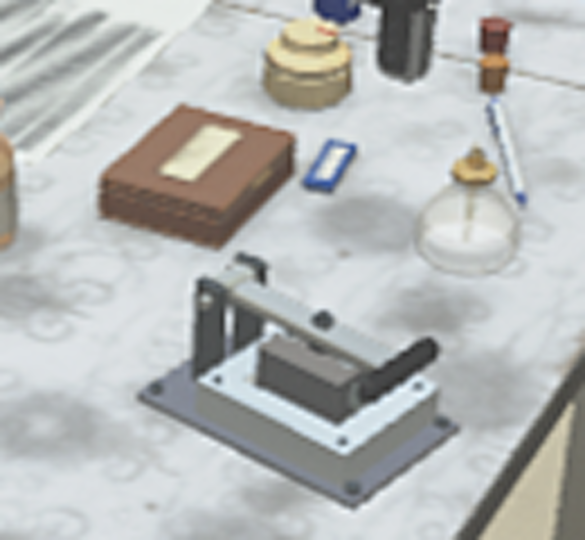

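The clamp is closed with its nose on the cell (crop (322,345)). The arm slopes down by about 0.03–0.05 rad, and the gripper is clear.

```bash
python3 -c "
from h import *
print(job.job_done())"
```

```text
the job is handed in; nothing more can be done
None
```

I handed the job in at about 44 s: the cell stands on its hard seat about 8 mm up, held at about 19–20 N for 0.8 s with the clamp open; the clamp is now closed with its nose on the cell, the robot is clear, and I never went near the mortar, lamp or bottle (their positions were not re-measured, and the hand-in returned no verdict).

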